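# Put the bud vase in the free place of the drying board

### The arm

A 6-joint arm with a two-finger parallel gripper is mounted at the origin on a cart in front of the work surface, level with it; the furniture and walls round the work are solid. World frame = base frame: x ahead of the robot, y to its left, z up, the work surface at z = 0. Lengths are in m, angles in rad, forces in N, time in s.
With the tool pointing down it reaches from about 0.3 to 0.775 m from the base axis. Payload 14.6 kg.
Tool frame: the origin (TCP) lies midway between the tips of the shut fingers; the grasp point (between the pads) lies 19 mm behind it; z points along the fingers, y is the direction in which the jaws open and shut (so a half turn about z gives the same grasp; the last joint's range is limited). The gripper opens to 94 mm and grips with 3 to 60 N. Pads are 16 mm wide; open, the fingers measure 119 mm over their backs; the gripper's body (75 mm by 177 mm) begins 78 mm behind the grasp point.
Start: joints at [-1.3, 0.3, 1.521, -0, 1.321, -0.067], TCP at [0.182, -0.519, 0.205] pointing down, gripper open.
Joint ranges: [-3.03, 3.03], [-0.79, 2.21], [0.23, 2.52], [-1.04, 4.18], [0, 3.07], [-2.55, 2.55]. Speed limits (rad/s): [2.22, 2.22, 2.57, 3.14, 3.14, 3.14].

### API

Orientations are given as a unit quaternion [x, y, z, w].
In Python, from bench import robot gives the robot as it stands.
- The arm moves only by the tool apply_moves, never from a script. Its argument "deltas" is a list that holds one entry, the list of rows, each a list of 5 numbers: the shift along the tool's x, y, z in mm, then the turn about the tool's z in degrees, then the opening, from -1 (shut) to 1 (fully open). A call has 1 to 5 rows; each row shifts and turns the commanded pose from where the row before left it, along the tool's axes as they then stand; what a row does not reach is not made up. A row lasts 1/8 s, in which the tool goes at most 62.5 mm and 10.7 degrees, less where a joint would pass 70% of its speed; a pose out of reach is approached as far as the arm can. A call with a gripper value outside its range is refused whole. The fingers move at their own pace and stop on an object; the grip force is fixed at half the most. Time passes only in rows, so rows that do not move let the fingers close. It gives the time, the measured TCP pose, the force and the opening at its end, in the units of the state.
- robot.get_state(): the state, without advancing time (a new reading comes with each control period).
- robot.snapshot(name): name is "scene" or "top"; returns a dict with "img" (480x640x3 uint8, red, green, blue), "vertical_fov" (degrees; the focal length in pixels is half the picture's height over the tangent of half this angle, whatever the lens; pixels are square), "cx", "cy" (the principal point, pixels), "xyz" and "orientation" of the camera in the world. Camera axes: x right, y down, z forward; pixel columns grow to the right and rows downward; lengths in m; the calibration is good to about 2 mm. A picture is of the moment at which its call begins. There is no depth.
- robot.job_done(): hands the job in, once; it reports no verdict.
The state is a dict: "time_s": time; "joint_pos": joint angles; "qd": joint speeds; "tau": joint torques, N m; "ee_pos": TCP position; "eef_rot": TCP orientation; "force": force on the tool from outside, world axes, zero at the start; "wrist_torque": the same for the moment, N m; "grip_width": finger opening in m.
Only numpy, scipy, OpenCV 4.12 (cv2) and the standard library are available. Lean on these libraries where they do the work, as an engineer would, in place of code of your own. Each camera call takes 0.05 s, during which the arm holds its last target. There are 200 camera calls.

### The job

Two of the three round recesses in the drying board already hold a turned cup. Put the bud vase into the recess that is still free, setting it down gently so that it stands upright on the floor of the recess, and leave the cups and the bowl at the front of the bench where they stand.

Things in the scene. Friction and masses are not known exactly. Their poses are not given: they have to be found in the camera images.
- vase_mid (a point): the bud vase: bottle-shaped, turned in brown wood, 60 mm across the belly, 116 mm high, about 0.12 kg, loose. The point is on its axis half-way up (58 mm above its underside); z points up along the axis. Its slim neck, about 25 mm thick, lies 82 to 100 mm above the underside, above it the mouth flares to 36 mm. It starts standing upright on the bench, a little left of the middle.
- board: the drying board: a fixed flat brown wooden board at the right, 310 mm along its x axis, 100 mm along its y axis, 20 mm thick, with three round recesses in a row along x. Origin at the centre of its underside, on the bench. Fixed timber battens up to 42 mm high lie between it and the vase.
- place_a (a point): centre of the floor of the board's first recess (105 mm back from the middle along the board's x); the recess is 64 mm across and 6 mm deep, its floor 14 mm above the bench
- place_b (a point): centre of the floor of the board's middle recess (0 mm along the board's x); the recess is 64 mm across and 6 mm deep, its floor 14 mm above the bench
- place_c (a point): centre of the floor of the board's last recess (105 mm on from the middle along the board's x); the recess is 64 mm across and 6 mm deep, its floor 14 mm above the bench
- cup_1_mid (a point): a turned light-wood egg-cup-shaped cup, 66 mm across the rim, 68 mm high, loose, standing in one of the recesses of the board (which one changes); the point is on its axis half-way up (34 mm above its underside)
- cup_2_mid (a point): a turned light-wood egg-cup-shaped cup, 66 mm across the rim, 68 mm high, loose, standing in one of the recesses of the board (which one changes); the point is on its axis half-way up (34 mm above its underside)
- bowl_mid (a point): a turned light-wood bowl, 95 mm across, 39 mm high, loose, a bystander near the front edge of the bench, between vase and board (another bowl and cup far back on the bench are fixed furniture); the point is on its axis half-way up
There are look-alikes about, which are no part of the job. Leave any green look-alike of the part that bears cup_2_mid alone.

How it is judged:
By the outcome, as a careful person would: the job done as asked, in the order asked, and still so for the second after the job is handed in, with the robot touching nothing.
It also fails if it takes over 37 s, if anything falls off the work surface, if the arm or the gripper's body presses on something with over 40 N, if the wrist force passes 120 N, or if a joint passes its speed limit or range.

## Working session

There is one attempt and no reset: what is moved stays moved. The work goes in short steps, Python scripts to look and compute and a tool call to move; the robot and the scene stay as the last step left them, time stands still between calls to the robot, and variables do not carry over. Pictures are saved under pics/ and viewed, about 8 in all and at most 12, crops included, and the job is handed in when it is done.

Besides the shell and the picture viewer there is one more tool, called after "Call:" as name(argument=value, ...), one argument or row to a line, values as JSON. apply_moves: Moves the arm, as the interface text tells. Its arguments: {"type":"object","properties":{"deltas":{"type":"array"}},"required":["deltas"]}

```bash
mkdir -p pics
cat > h.py <<'E'
import numpy as np,cv2
from scipy.spatial.transform import Rotation as R
from bench import robot
def cam(s):
    h=s["img"].shape[0]; f=h/2/np.tan(np.radians(s["vertical_fov"])/2)
    q=np.array(s["orientation"]); M=R.from_quat(q).as_matrix() if q.size==4 else q
    return f,M,np.array(s["xyz"])
def ray(s,u,v):
    f,M,c=cam(s); return c,M@np.array([(u-s["cx"])/f,(v-s["cy"])/f,1.])
def onz(s,u,v,z):
    c,d=ray(s,u,v); return c+d*(z-c[2])/d[2]
def proj(s,p):
    f,M,c=cam(s); q=M.T@(np.array(p)-c); return q[0]/q[2]*f+s["cx"],q[1]/q[2]*f+s["cy"]
E
python3 - <<'E'
from h import *
import pickle
print(robot.get_state())
for n in("scene","top"):
    s=robot.snapshot(n); pickle.dump(s,open(n+".pkl","wb")); cv2.imwrite(f"pics/{n}0.png",s["img"][:,:,::-1])
    print(n,{k:v for k,v in s.items() if k!="img"})
E
```

```text
{'time_s': 0.0, 'joint_pos': array([-1.29960894e+00,  3.00471431e-01,  1.52158205e+00,  2.72087424e-05,
        1.32067328e+00, -6.66265779e-02]), 'qd': array([-0.00116016, -0.00155579, -0.00165079, -0.00063287, -0.00030212,
       -0.00023544]), 'tau': array([ 6.62401508e-04, -5.31803763e+01, -3.52739775e+01,  7.08385091e-02,
        2.43275869e-02, -9.21829610e-05]), 'ee_pos': array([ 0.18220546, -0.51867114,  0.20488573]), 'eef_rot': array([ 9.85769506e-01,  1.68101632e-01, -4.47871525e-05, -5.65435695e-04]), 'force': array([-0.549196  , -0.99539848, -0.71684887]), 'wrist_torque': array([ 0.00350045, -0.07640435,  0.02882479]), 'grip_width': 0.09413925366864519}
scene {'vertical_fov': 43.47997975638851, 'cx': 315.0169854781531, 'cy': 241.24818253718112, 'xyz': array([-0.03728072,  0.56647795,  0.74962609]), 'orientation': array([-0.33414786,  0.83726529, -0.39991505,  0.16552945])}
top {'vertical_fov': 52.06136252425381, 'cx': 321.0461408913469, 'cy': 241.34803566602633, 'xyz': array([ 0.41850523, -0.02402512,  1.19390093]), 'orientation': array([ 0.70769417, -0.7040808 ,  0.04653237, -0.0356921 ])}
```

View pics/scene0.png

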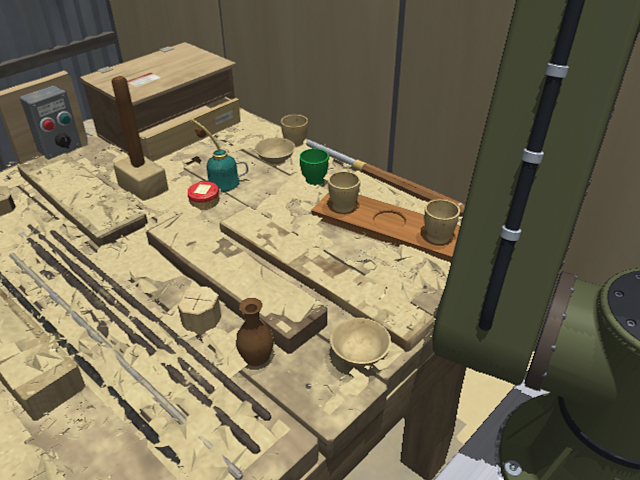

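View pics/top0.png

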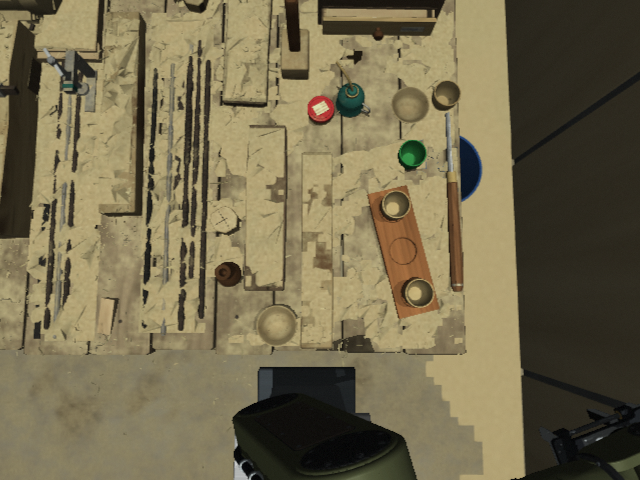

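The top view shows the vase at (228,273), the board with cups at (396,205) and (418,292), and a free middle recess at (403,250). The scene view agrees: vase (254,335), cups (343,190) and (441,220), recess (390,213). The green look-alike is at (411,153) in the top view, off the board. Next I'll measure with masks.

```bash
cat > m.py <<'E'
from h import *
import pickle
T=pickle.load(open("top.pkl","rb"));S=pickle.load(open("scene.pkl","rb"))
def mask(s,lo,hi,box):
    h=cv2.cvtColor(s["img"],cv2.COLOR_RGB2HSV); m=cv2.inRange(h,lo,hi); k=np.zeros_like(m); a,b,c,d=box; k[b:d,a:c]=m[b:d,a:c]
    k=cv2.morphologyEx(k,cv2.MORPH_OPEN,np.ones((2,2)))
    return k,max(cv2.findContours(k,cv2.RETR_EXTERNAL,cv2.CHAIN_APPROX_NONE)[0],key=cv2.contourArea)
for s,u,v in((T,228,273),(T,385,230),(T,403,250),(S,254,345),(S,385,225)):
    print(s["img"][v,u],cv2.cvtColor(s["img"],cv2.COLOR_RGB2HSV)[v,u])
k,c=mask(T,(3,110,60),(16,255,230),(355,175,450,330))
r=cv2.minAreaRect(cv2.convexHull(c)); print("board",r)
b=np.array([onz(T,*p,.02) for p in cv2.boxPoints(r)]);print(b.round(4));print("mid",b.mean(0),np.linalg.norm(b[0]-b[1]),np.linalg.norm(b[1]-b[2]))
k,c=mask(T,(0,70,10),(16,255,130),(205,255,248,292)); print("vase top",cv2.boundingRect(c),cv2.contourArea(c))
k,c=mask(S,(0,70,10),(16,255,150),(225,285,285,375)); print("vase scene",cv2.boundingRect(c))
for row in range(298,370,4):
    x=np.where(k[row])[0]; print(row,x.min() if len(x) else None,x.max() if len(x) else None,end="; ")
a=cv2.resize(T["img"][240:305,195:262],None,fx=6,fy=6,interpolation=cv2.INTER_CUBIC)
b=cv2.resize(T["img"][180:325,360:450],None,fx=3.5,fy=3.5,interpolation=cv2.INTER_CUBIC)
H=max(a.shape[0],b.shape[0]);pad=lambda i:cv2.copyMakeBorder(i,0,H-i.shape[0],0,0,0)
cv2.imwrite("pics/crop.png",np.hstack([pad(a),pad(b)])[:,:,::-1])
E
python3 m.py
```

```text
[74 51 31] [ 14 148  74]
[141  94  55] [ 14 156 141]
[142  95  56] [ 14 154 142]
[93 69 44] [ 15 134  93]
[181 124  72] [ 14 154 181]
board ((403.5751953125, 252.37168884277344), (128.90345764160156, 41.98617935180664), 75.37911987304688)
[[ 0.6693 -0.1532  0.02  ]
 [ 0.6965 -0.2529  0.02  ]
 [ 0.3946 -0.3255  0.02  ]
 [ 0.3694 -0.2284  0.02  ]]
mid [ 0.53244351 -0.23998225  0.02      ] 0.10329601392352665 0.3104890405755994
vase top (216, 263, 26, 24) 456.0
vase scene (237, 299, 38, 68)
298 226 232; 302 228 261; 306 231 262; 310 233 261; 314 237 259; 318 243 261; 322 246 261; 326 244 267; 330 241 273; 334 238 272; 338 238 280; 342 237 274; 346 237 283; 350 239 272; 354 241 271; 358 244 269; 362 247 267; 366 252 260;
```

View pics/crop.png

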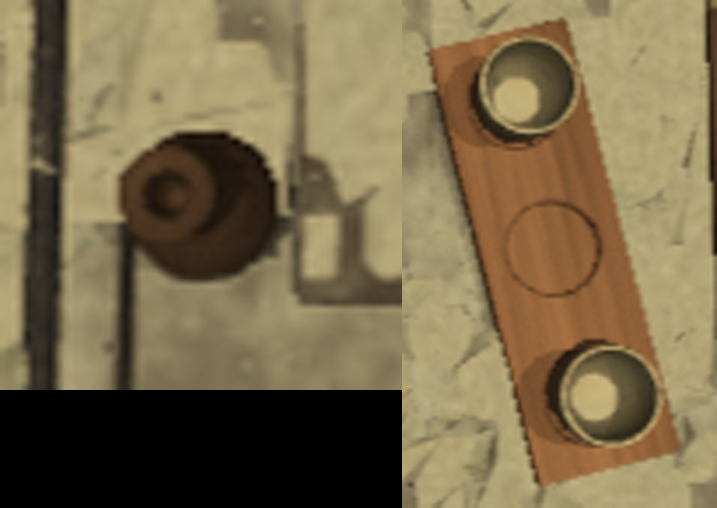

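The crop confirms there is one brown bottle-shaped vase, with its mouth at about (222.8,272.3). The free recess is the middle one, at about (402.5,250.7). I'll check both by projecting them into the scene view.

Run:
```python
from h import *
import pickle
T=pickle.load(open("top.pkl","rb"));S=pickle.load(open("scene.pkl","rb"))
rec=onz(T,402.5,250.7,.02); m=onz(T,222.8,272.3,.116); b=onz(T,228.3,273.9,.045)
print("rec",rec,"mouth",m,"belly",b)
for n,p in(("c1",onz(T,396.,205,.082)),("c2",onz(T,418,292.3,.082))):print(n,p)
t=np.linspace(0,2*np.pi,60)
K=6
def crop(x0,y0,x1,y1,circs):
    im=cv2.resize(S["img"][y0:y1,x0:x1],None,fx=K,fy=K,interpolation=cv2.INTER_CUBIC)
    for c,r,col in circs:
        p=np.array([proj(S,[c[0]+r*np.cos(a),c[1]+r*np.sin(a),c[2]]) for a in t])
        cv2.polylines(im,[np.int32((p-[x0,y0]+.5)*K)],1,col,1)
    return im
v=(m+b)/2
cir=[([v[0],v[1],.116],.018,(255,0,0)),([v[0],v[1],.045],.03,(0,255,0)),([v[0],v[1],.09],.0125,(0,0,255))]
i=np.hstack([crop(225,290,285,375,cir),crop(362,190,422,275,[(rec,.032,(255,0,0))])])
cv2.imwrite("pics/c2.png",i[:,:,::-1])
```

```text
rec [ 0.53429054 -0.23788441  0.02      ] mouth [0.47513105 0.17416414 0.116     ] belly [0.47520108 0.17434431 0.045     ]
c1 [ 0.6338648  -0.21316888  0.082     ]
c2 [ 0.43400439 -0.26026054  0.082     ]
```

View pics/c2.png

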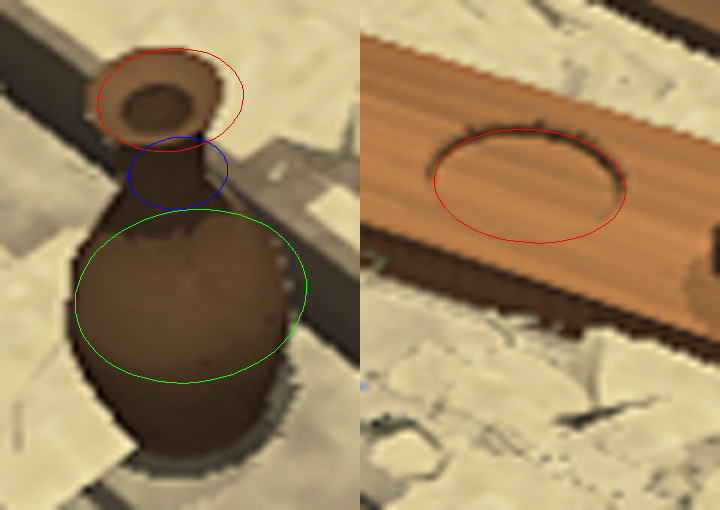

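The recess agrees to within 1 mm. The vase differs by about 3 mm between the two cameras, so I'm taking the mean, (0.476, 0.1755). I'll keep one yaw throughout, with the jaws across the board, and start moving.

Call:
apply_moves(
  deltas=[
    [[0,0,0,5.9,1],[34,-46,0,0,1],[34,-46,0,0,1],[34,-46,0,0,1],[34,-46,0,0,1]],
  ],
)

```text
time_s: 0.72
ee_pos: [0.272, -0.3065, 0.2053]
eef_rot: [0.993, 0.117, -0.0, -0.0]
force: [0.2, -0.3, -0.6]
grip_width: 0.0938
```

Call:
apply_moves(
  deltas=[
    [[34,-46,0,0,1],[34,-46,0,0,1],[34,-46,0,0,1],[34,-46,0,0,1],[34,-46,0,0,1]],
  ],
)

```text
time_s: 1.35
ee_pos: [0.3839, -0.0432, 0.2055]
eef_rot: [0.993, 0.117, 0.0, 0.0]
force: [1.0, -0.6, -0.5]
grip_width: 0.0938
```

Call:
apply_moves(
  deltas=[
    [[34,-46,0,0,1],[34,-46,0,0,1],[20,-20,0,0,1],[0,0,0,0,1],[0,0,0,0,1]],
  ],
)

```text
time_s: 1.98
ee_pos: [0.4427, 0.0838, 0.2052]
eef_rot: [0.993, 0.117, -0.0, 0.0]
force: [-0.3, -0.2, -0.1]
grip_width: 0.0938
```

Call:
apply_moves(
  deltas=[
    [[27,-41,0,0,1],[27,-40,0,0,1],[0,0,40,0,1],[0,0,0,0,1],[0,0,0,0,1]],
  ],
)

```text
time_s: 2.6
ee_pos: [0.4771, 0.1749, 0.1669]
eef_rot: [0.993, 0.116, 0.001, -0.0]
force: [0.9, 0.3, 0.6]
grip_width: 0.0941
```

Run:
```python
from h import *
s=robot.snapshot("scene"); st=robot.get_state(); print(st["ee_pos"],proj(s,st["ee_pos"]))
cv2.imwrite("pics/s1.png",cv2.resize(s["img"][200:400,150:400],None,fx=3,fy=3)[:,:,::-1])
```

```text
[0.47732798 0.17500514 0.1671566 ] (np.float64(248.8964258188804), np.float64(280.1859968295925))
```

View pics/s1.png

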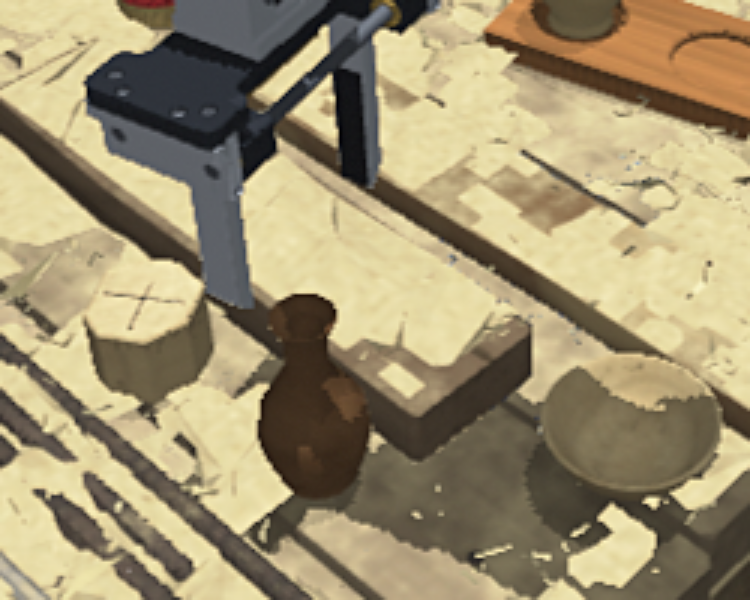

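The scene shows the open jaws straddling the vase axis, with fingertips at about (226,302) and (270,262) and their midpoint matching the projected TCP within 2 px. The way down is clear.

Call:
apply_moves(
  deltas=[
    [[0,0,31,0,1],[0,0,31,0,1],[0,0,31,0,1],[0,0,0,0,1],[0,0,0,0,1]],
  ],
)

```text
time_s: 3.28
ee_pos: [0.4777, 0.1757, 0.0744]
eef_rot: [0.993, 0.117, 0.001, -0.0]
force: [-0.2, 0.2, 0.2]
grip_width: 0.0942
```

Call:
apply_moves(
  deltas=[
    [[0,0,0,0,0.2],[0,0,0,0,-0.2],[0,0,0,0,-0.4],[0,0,0,0,-1],[0,0,0,0,-1]],
  ],
)

```text
time_s: 3.9
ee_pos: [0.4767, 0.1757, 0.0725]
eef_rot: [0.993, 0.117, -0.0, 0.0]
force: [0.4, -0.1, 0.4]
grip_width: 0.0473
```

Call:
apply_moves(
  deltas=[
    [[0,0,0,0,-1],[0,0,0,0,-1],[0,0,0,0,-1],[0,0,0,0,-1],[0,0,0,0,-1]],
  ],
)

```text
time_s: 4.53
ee_pos: [0.4767, 0.1757, 0.0725]
eef_rot: [0.993, 0.117, -0.0, -0.0]
force: [-0.2, 1.2, 0.2]
grip_width: 0.0317
```

Call:
apply_moves(
  deltas=[
    [[0,0,0,0,-1],[0,0,0,0,-1],[0,0,0,0,-1],[0,0,0,0,-1],[0,0,0,0,-1]],
  ],
)

```text
time_s: 5.15
ee_pos: [0.4767, 0.1757, 0.0725]
eef_rot: [0.993, 0.117, -0.0, -0.0]
force: [-0.1, 0.8, -0.7]
grip_width: 0.0321
```

Call:
apply_moves(
  deltas=[
    [[0,0,-4,0,-1],[0,0,-6,0,-1],[0,0,-10,0,-1],[0,0,-10,0,-1],[0,0,0,0,-1]],
  ],
)

```text
time_s: 5.78
ee_pos: [0.4772, 0.1758, 0.1035]
eef_rot: [0.993, 0.117, 0.001, -0.0]
force: [0.5, 0.1, -1.9]
grip_width: 0.0318
```

Run:
```python
from h import *
s=robot.snapshot("scene"); st=robot.get_state(); print(st["ee_pos"],st["force"],st["grip_width"])
cv2.imwrite("pics/s2.png",cv2.resize(s["img"][220:390,180:330],None,fx=3.5,fy=3.5)[:,:,::-1])
```

```text
[0.4769018  0.17569934 0.10286255] [ 0.1807821   0.9262998  -1.04019349] 0.03186560281280917
```

View pics/s2.png

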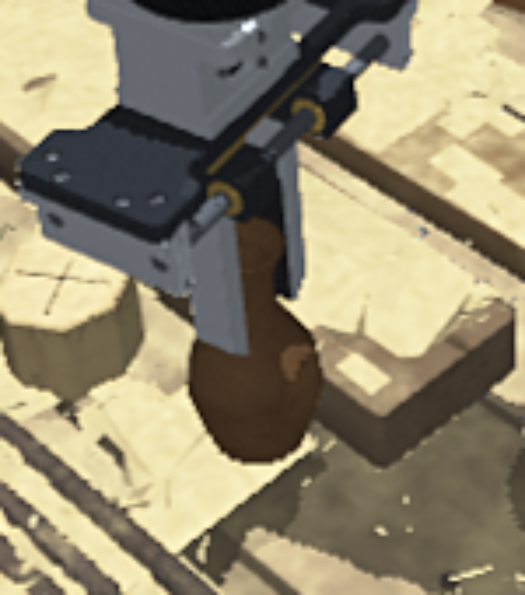

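The vase is lifted, hanging upright between the fingers. I'll raise it and carry it across.

Call:
apply_moves(
  deltas=[
    [[0,0,-15,0,-1],[0,0,-25,0,-1],[0,0,-25,0,-1],[0,0,-25,0,-1],[0,8,-10,0,-1]],
  ],
)

```text
time_s: 6.45
ee_pos: [0.479, 0.168, 0.2042]
eef_rot: [0.993, 0.118, 0.001, -0.0]
force: [0.0, 0.0, -2.0]
grip_width: 0.0323
```

Call:
apply_moves(
  deltas=[
    [[-2,20,0,0,-1],[-4,35,0,0,-1],[-4,35,0,0,-1],[-4,35,0,0,-1],[-4,35,0,0,-1]],
  ],
)

```text
time_s: 7.08
ee_pos: [0.4981, 0.0065, 0.2022]
eef_rot: [0.993, 0.117, -0.0, -0.0]
force: [1.5, -0.5, -2.7]
grip_width: 0.0322
```

Call:
apply_moves(
  deltas=[
    [[-4,35,0,0,-1],[-4,35,0,0,-1],[-4,35,0,0,-1],[-4,35,0,0,-1],[-3,30,0,0,-1]],
  ],
)

```text
time_s: 7.7
ee_pos: [0.519, -0.1634, 0.202]
eef_rot: [0.993, 0.117, -0.0, -0.0]
force: [-0.1, 0.0, -1.4]
grip_width: 0.0321
```

Call:
apply_moves(
  deltas=[
    [[-2,25,0,0,-1],[-1,15,0,0,-1],[0,8,0,0,-1],[0,0,0,0,-1],[0,0,0,0,-1]],
  ],
)

```text
time_s: 8.32
ee_pos: [0.5277, -0.2084, 0.2025]
eef_rot: [0.993, 0.117, -0.0, -0.0]
force: [0.8, -0.4, -1.9]
grip_width: 0.0323
```

Call:
apply_moves(
  deltas=[
    [[0,15,0,0,-1],[-1,15,0,0,-1],[0,0,25,0,-1],[0,0,30,0,-1],[0,0,25,0,-1]],
  ],
)

```text
time_s: 8.95
ee_pos: [0.5335, -0.2393, 0.1212]
eef_rot: [0.993, 0.117, -0.0, -0.0]
force: [0.5, 0.5, -1.5]
grip_width: 0.0324
```

Call:
apply_moves(
  deltas=[
    [[0,0,10,0,-1],[0,0,0,0,-1],[0,0,0,0,-1],[0,0,0,0,-1],[0,0,0,0,-1]],
  ],
)

```text
time_s: 9.57
ee_pos: [0.5338, -0.2385, 0.113]
eef_rot: [0.993, 0.117, 0.0, 0.0]
force: [0.9, 0.2, -2.3]
grip_width: 0.0322
```

Run:
```python
from h import *
st=robot.get_state(); print(st["ee_pos"],st["force"],st["grip_width"])
e=st["ee_pos"]; t=np.linspace(0,2*np.pi,60)
s=robot.snapshot("scene"); x0,y0,K=320,130,4.5
im=cv2.resize(s["img"][y0:y0+120,x0:x0+140],None,fx=K,fy=K,interpolation=cv2.INTER_CUBIC)
for c,r,col in(((.5343,-.2379,.02),.032,(255,0,0)),((e[0],e[1],e[2]-.0725+.045),.03,(0,255,0)),((e[0],e[1],e[2]-.0725+.116),.018,(0,0,255))):
    p=np.array([proj(s,[c[0]+r*np.cos(a),c[1]+r*np.sin(a),c[2]]) for a in t]); cv2.polylines(im,[np.int32((p-[x0,y0]+.5)*K)],1,col,1)
cv2.imwrite("pics/s3.png",im[:,:,::-1])
```

```text
[ 0.53382565 -0.23851803  0.1129603 ] [ 0.87477976  0.15146388 -2.26566152] 0.032215321288283486
```

View pics/s3.png

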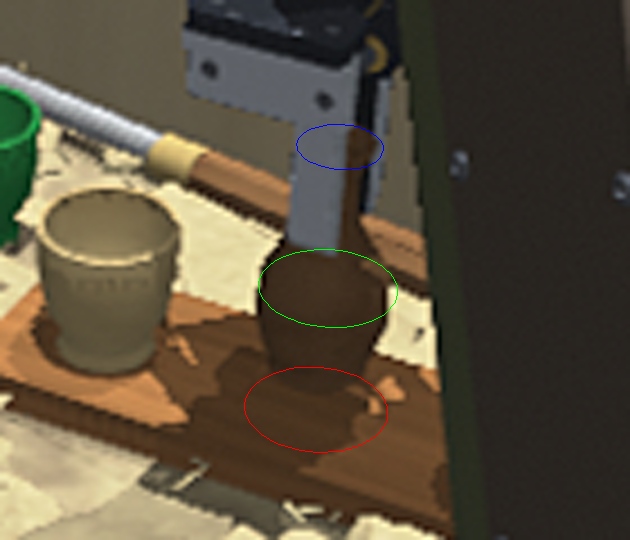

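The vase hangs upright over the recess (belly centre at crop x 322, predicted 328). That puts it about 2 mm toward +x in the grip, and the foot has ample clearance. I'll nudge by -1 mm in x and lower gently.

Call:
apply_moves(
  deltas=[
    [[-1,0,8,0,-1],[0,0,8,0,-1],[0,0,5,0,-1],[0,0,1,0,-1],[0,0,0,0,-1]],
  ],
)

```text
time_s: 10.25
ee_pos: [0.5328, -0.2387, 0.0905]
eef_rot: [0.993, 0.117, 0.0, 0.0]
force: [0.1, 0.2, -1.6]
grip_width: 0.0319
```

Call:
apply_moves(
  deltas=[
    [[0,0,1,0,-1],[0,0,1,0,-1],[0,0,0,0,-1],[0,0,0,0,-1],[0,0,0,0,-1]],
  ],
)

```text
time_s: 10.88
ee_pos: [0.5327, -0.2387, 0.0885]
eef_rot: [0.993, 0.117, 0.0, 0.0]
force: [0.7, 0.1, -1.3]
grip_width: 0.0324
```

Call:
apply_moves(
  deltas=[
    [[0,0,1,0,-1],[0,0,0,0,-1],[0,0,0.5,0,-1],[0,0,0,0,-1],[0,0,0,0,-1]],
  ],
)

```text
time_s: 11.5
ee_pos: [0.5327, -0.2387, 0.087]
eef_rot: [0.993, 0.117, 0.0, -0.0]
force: [-0.0, 0.6, -1.4]
grip_width: 0.0318
```

Call:
apply_moves(
  deltas=[
    [[0,0,0.5,0,-1],[0,0,0,0,-1],[0,0,0,0,-1],[0,0,0,0,-1],[0,0,0,0,-1]],
  ],
)

```text
time_s: 12.12
ee_pos: [0.5327, -0.2387, 0.0865]
eef_rot: [0.993, 0.117, 0.0, 0.0]
force: [0.7, -0.0, -0.8]
grip_width: 0.0322
```

Call:
apply_moves(
  deltas=[
    [[0,0,0.5,0,-1],[0,0,0,0,-1],[0,0,0,0,-1],[0,0,0,0,-1],[0,0,0,0,-1]],
  ],
)

```text
time_s: 12.75
ee_pos: [0.5329, -0.2388, 0.0864]
eef_rot: [0.993, 0.117, 0.0, 0.0]
force: [-0.2, 0.4, 5.5]
grip_width: 0.032
```

It made contact at exactly the expected height, 5.5 N. I'll open slowly.

Call:
apply_moves(
  deltas=[
    [[0,0,0,0,-0.3],[0,0,0,0,-0.25],[0,0,0,0,-0.2],[0,0,0,0,-0.1],[0,0,0,0,0.0]],
  ],
)

```text
time_s: 13.38
ee_pos: [0.5326, -0.2387, 0.0858]
eef_rot: [0.993, 0.117, -0.0, -0.0]
force: [-0.5, 0.1, 0.1]
grip_width: 0.046
```

Call:
apply_moves(
  deltas=[
    [[0,0,0,0,0.4],[0,0,0,0,0.8],[0,0,0,0,1],[0,0,0,0,1],[0,0,0,0,1]],
  ],
)

```text
time_s: 14.0
ee_pos: [0.5327, -0.2387, 0.086]
eef_rot: [0.993, 0.117, -0.0, 0.0]
force: [-0.5, -0.9, 1.0]
grip_width: 0.0924
```

Call:
apply_moves(
  deltas=[
    [[0,0,-10,0,1],[0,0,-25,0,1],[0,0,-35,0,1],[0,0,-35,0,1],[0,0,-35,0,1]],
  ],
)

```text
time_s: 14.62
ee_pos: [0.5326, -0.2386, 0.228]
eef_rot: [0.993, 0.117, 0.0, 0.0]
force: [-0.6, 0.3, -0.9]
grip_width: 0.0941
```

Call:
apply_moves(
  deltas=[
    [[-10,-40,-10,0,1],[-10,-45,0,0,1],[-10,-45,0,0,1],[-5,-40,0,0,1],[0,0,0,0,1]],
  ],
)

```text
time_s: 15.25
ee_pos: [0.4586, -0.0799, 0.2371]
eef_rot: [0.993, 0.118, 0.001, 0.0]
force: [0.3, -0.7, -0.2]
grip_width: 0.0942
```

Run:
```python
from h import *
st=robot.get_state(); print(st["time_s"],st["ee_pos"],st["force"])
T=robot.snapshot("top"); S=robot.snapshot("scene")
a=cv2.resize(T["img"][130:350,210:460],(500,440)); b=cv2.resize(S["img"][130:280,290:490],(587,440))[:,:300]
cv2.imwrite("pics/f.png",np.hstack([a,b])[:,:,::-1])
```

```text
15.25 [ 0.45863932 -0.07986316  0.23713642] [ 0.27300299 -0.67753891 -0.19222483]
```

View pics/f.png

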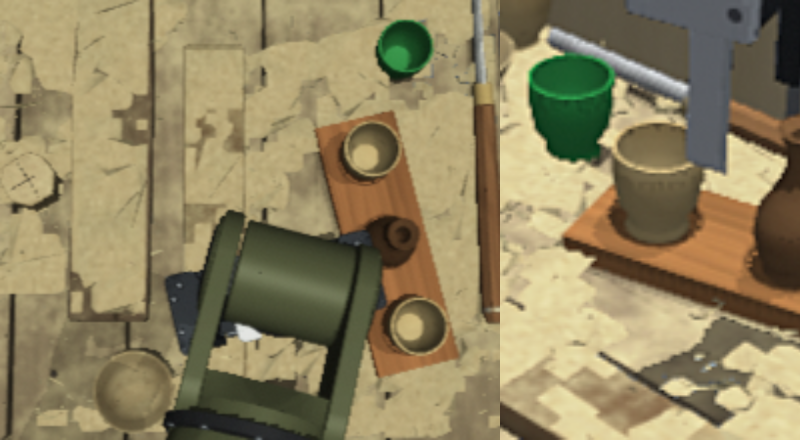

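Run:
```python
from h import *
T=robot.snapshot("top"); S=robot.snapshot("scene")
print("mouth",onz(T,411.4,247.2,.130),"proj rec axis",[np.round(proj(T,[.5343,-.2379,z]),1) for z in(.02,.059,.13)])
b=cv2.resize(S["img"][140:260,320:480],None,fx=3,fy=3,interpolation=cv2.INTER_CUBIC)
a=cv2.resize(T["img"][180:325,350:450],None,fx=2.48,fy=2.48,interpolation=cv2.INTER_CUBIC)[:360]
if a.shape[0]<360:a=cv2.copyMakeBorder(a,0,360-a.shape[0],0,0,0)
cv2.imwrite("pics/g.png",np.hstack([a,b])[:,:,::-1])
```

```text
mouth [ 0.53122981 -0.23744445  0.13      ] proj rec axis [array([402.5, 250.7]), array([405.5, 249.1]), array([411.6, 245.8])]
```

View pics/g.png

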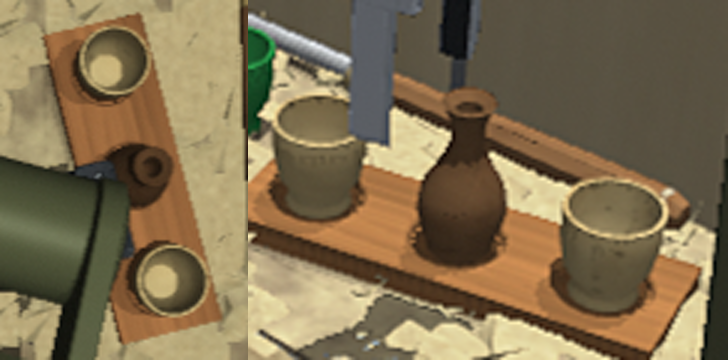

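The vase stands upright in the middle recess, with the recess ring visible around its foot. Both cups and the bowl are where they were, and the gripper is clear.

```bash
python3 -c "
from bench import robot
print(robot.job_done())"
```

```text
the job is handed in; nothing more can be done
None
```

The bud vase now stands upright in the middle recess (place_b), the only free one, and the job was handed in at about 15 s.

- **Placing:** I gripped the vase by the neck and carried it over the battens. I lowered it until it touched at 5.5 N, at the height expected for the recess floor (TCP 0.0864 m). I then opened slowly and backed well away.
- **Last checks:** The scene view shows the vase upright with the recess ring visible around its foot. Both cups are in their recesses. The bowl and the green look-alike showed no visible shift in the last top view, and I did not measure them.
- **Disagreements:** The top camera puts the vase mouth about 3 mm toward the robot from the recess centre. The two cameras also differed by about 3 mm on the vase before the grasp. Both are close to the stated 2 mm calibration error. The gripper stopped at 32 mm rather than the 25 mm neck width, probably because the fingertips met the shoulder; the grip held steady throughout.

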